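Unload the mount-cutting jig

ROBOT

A 7-joint arm with a two-finger parallel gripper is mounted at the origin on the work surface. World frame = base frame: x ahead of the robot, y to its left, z up, the work surface at z = 0. Lengths are in m, angles in rad, forces in N, time in s.
With the tool pointing down it reaches from about 0.425 to 1.025 m from the base axis. Payload 9.4 kg.
Tool frame: the origin (TCP) lies between the finger pads, 19 mm behind the fingertips; this is the grasp point; z points along the fingers, y is the line along which they close (so a half turn about z gives the same grasp; the last joint's range is limited). The gripper opens to 85 mm and grips with 20 to 120 N. Pads are 22 mm wide; open, the fingers measure 114 mm over their backs; the gripper's body (76 mm by 85 mm) begins 54 mm behind the grasp point. The pads swing forward as they close: fully open they stand 13 mm farther back than shut.
Start: joints at [-1.291, 0.599, -0.003, 1.599, 0.002, 0.943, -0.08], TCP at [0.253, 0.679, 0.25] pointing down, gripper open.
Joint ranges: [-2.57, 2.57], [-0.35, 1.97], [-1.29, 1.29], [0.11, 2.56], [-1.05, 4.19], [0.11, 1.86], [-2.63, 2.63]. Speed limits (rad/s): [2.22, 2.22, 3.01, 3.01, 3.14, 3.14, 3.14].

INTERFACE

Orientations are given as a 3x3 rotation matrix whose columns are the frame's x, y, z axes.
In Python, from plant import arm gives the robot as it stands.
- The arm moves only by the shell command python3 -m crank 'ROWS' [OPENING]. ROWS is JSON, a list of rows, each an object with "slide": the shift along the world's x, y, z in units of 50 mm (1.0 is 50 mm), a list of three; "turn": the turn about the world's z in units of 10 degrees (1.0 is 10 degrees). A call has 1 to 5 rows; each row shifts and turns the commanded pose from where the row before left it; what a row does not reach is not made up. A row lasts 1/8 s, in which the tool goes at most 62.5 mm and 10.7 degrees, less where a joint would pass 70% of its speed; a pose out of reach is approached as far as the arm can. A call is refused whole if a number of a shift passes 1 or a number of a turn 1, either way. A call with a gripper value outside its range is refused whole. OPENING is the opening, from 0 (shut) to 1 (fully open), set as the call begins (- or left out, the last holds). The fingers move at their own pace and stop on an object; the grip force is fixed at half the most. Time passes only in rows, so rows that do not move let the fingers close. It gives the time, the measured TCP pose, the force, the opening and the grip force at its end, in the units of the state.
- arm.read_state(): the state, without advancing time (a new reading comes with each control period).
- arm.capture(name): name is "scene" or "top" or "wrist"; returns a dict with "image" (384x512x3 uint8, blue, green, red), "z_map" (384x512 float32, m along the optical axis (not along the pixel's ray), 0 where there is no reading), "fx", "fy", "cx", "cy" (pixels), "dist_coeffs" ([k1, k2, p1, p2, k3] as OpenCV has them; the pictures are not rectified), "camera_from_world" (4x4, takes a point from world to camera coordinates); the wrist camera has in their place "tool_from_camera" (4x4, takes a point from camera to tool coordinates, whose origin is the TCP and whose axes are the flange's). Camera axes: x right, y down, z forward; pixel columns grow to the right and rows downward; lengths in m; the calibration is good to about 2 mm. A picture is of the moment at which its call begins: read the wrist's pose just before it.
- arm.finish_job(): hands the job in; it is judged then, once.
The state is a dict: "t": time; "joint_positions": joint angles; "qvel": joint speeds; "tau": joint torques, N m; "tool_pos": TCP position; "tool_rot": TCP orientation; "wrist_force": force on the tool from outside, world axes, zero at the start; "torque": the same for the moment, N m; "width": opening from 0.0 (shut) to 1.0 (fully open); "grip_force": force on a finger pad.
Only numpy, scipy, OpenCV 4.12 (cv2) and the standard library are available. Lean on these libraries where they do the work, as an engineer would, in place of code of your own. Each camera call takes 0.05 s, during which the arm holds its last target. There are 200 camera calls.

TASK

The window mount in the cutting jig is finished: press the red clamp lever down until it clicks and stays down, then lift the blue template plate straight and level up off its two pins by the wooden grip until it is clear of them, without tilting it, and lay it (do not drop it) flat, square and wholly on the grey felt rest pad. Then hook the cream mount by its window and slide it along the jig's channel until it meets the orange end stop, and leave it lying there; leave the lever down and the other things on the bench where they are.

Things in the scene. Friction and masses are not known exactly. Their poses are not given: they have to be found in the camera images.
- jig: Fixed aluminium jig base, 180 mm (its x) by 273 mm (its y, -98 to +175), 12 mm thick. Origin: on the bench top under the middle of the plate's seat. A 93 mm wide black channel, floor at z 12, runs along y to an orange end stop at +y. Green seat rails beside it (|x| 47 to 86, |y| under 50, top z 24) carry the plate; farther on lower guides (top z 20) line it. Clamp lever on the -y side.
- pin_a (a point): Top of one steel locating pin, 10 mm thick, upright at jig x -68, y 0; top at z 60.
- pin_b (a point): Top of the other locating pin, at jig x +68, y 0; top at z 60.
- stop (a point): Middle of the orange end stop's face that the mount meets: jig x 0, y +165, z 18; the stop is 118 mm long, top at z 24.
- plate: Loose blue template plate, 170 mm (its x) by 100 (its y) by 8, about 0.3 kg, with a 12 mm hole over each pin. Origin: centre of its underside; z up. At first it lies on the seat rails (underside at jig z 24), axes along the jig's, under the clamp nose; a rise of 36 mm clears the pins. On its middle stands a wooden grip, 64 mm along x, 16 along y, from 8 to 48 mm above the underside.
- plate_grip (a point): Point inside the plate's wooden grip, on its centre line, 36 mm above the plate's underside (12 mm below the grip's top): the TCP belongs here, with the fingers closing along the plate's y.
- lever (a joint): Clamp lever angle in rad: 0 = up (clamp nose over the plate's edge holds it down), end of travel 0.5 = down. It springs back if let go before about 0.38; past that it snaps over centre to 0.5, is held there, and the nose stands clear of the plate. Pressing the pad takes about 4 to 8 N.
- lever_pad (a point): Centre of the top face of the red lever pad (36 by 34 mm), the clamp lever's tail. Hinge line: parallel to the jig's x at jig y -75, z 12. The pad is at jig x 45, y -160, z 77 with the lever up and at y -181, z 28 fully down; its face slopes 0.25 rad at either end, level midway.
- mount: Loose cream window mount (rigid honeycomb board), 90 mm (its x) by 100 mm (its y) by 8 mm, 0.06 kg, with a 56 by 56 mm window through its middle. Origin: centre of its underside; z up. It lies in the jig's channel (underside at jig z 12), hidden by the plate at first. Against the end stop its origin is at jig y = +115.
- rest: Fixed rest pad: grey felt 200 mm (its x) by 130 mm (its y) on a light wooden board 210 by 140 mm; felt top 18 mm above the bench. Origin: centre of its underside, on the bench; z up. It stands to the left or to the right of the jig; the plate is laid with its long side along the pad's long side, either way round.
- weight_a: Brass paper weight, 52 mm across, 66 mm high, on the bench just beyond the jig's +x edge: leave alone. Origin: centre of its underside.
- weight_b: Brass paper weight like the other, beyond the jig's +x edge near the lever: leave alone.
- eraser: White eraser, 55 by 25 by 14 mm, on the bench off the jig's -y end, beside the lever: leave alone.
- jar: Glass jar with a black cap, 64 mm across, 85 mm high, beyond the jig: leave alone.
- tool_tray: Fixed white tray 210 by 130 mm, 22 mm high, holding two hand tools; it stands on the other side of the jig from the rest pad. Origin: centre of its underside.
- spatula: Hand tool with a wooden handle, 160 mm long, lying in the white tray: leave alone.
- folder: Ivory-coloured bone folder, 150 by 20 by 6 mm, lying in the white tray: leave alone.
Mind the look-alikes: they are no part of the job. Of the things shaped like the plate, the blue one is meant.

How it is judged:
By the outcome, as a careful person would: the job done as asked, in the order asked, and still so for the second after the job is handed in, with the robot touching nothing.
It also fails if it takes over 67 s, if anything falls off the work surface, if the arm or the gripper's body presses on something with over 40 N, if the wrist force passes 120 N, or if a joint passes its speed limit or range.

## Working session

There is one attempt and no reset: what is moved stays moved. The work goes in short steps, Python scripts to look and compute and a shell command to move; the robot and the scene stay as the last step left them, time stands still between calls to the robot, and variables do not carry over. Pictures are saved under pics/ and viewed, at most 10 in all, crops included, and the job is handed in when it is done.

```bash
ls; mkdir -p pics; cat > h.py <<'E'
import numpy as np, cv2
from plant import arm
def ray(c,u,v):
    K=np.array([[c["fx"],0,c["cx"]],[0,c["fy"],c["cy"]],[0,0,1.]])
    p=cv2.undistortPoints(np.array([[[u,v]]],float),K,np.array(c["dist_coeffs"],float))[0,0]
    T=np.linalg.inv(np.array(c["camera_from_world"])); d=T[:3,:3]@[p[0],p[1],1]
    return T[:3,3],d
def onz(c,u,v,z):
    o,d=ray(c,u,v); return o+d*(z-o[2])/d[2]
def atdepth(c,u,v):
    o,d=ray(c,u,v); return o+d*c["z_map"][int(round(v)),int(round(u))]
def cap(name):
    s=arm.read_state(); c=arm.capture(name)
    if name=="wrist":
        T=np.eye(4); T[:3,:3]=s["tool_rot"]; T[:3,3]=s["tool_pos"]
        c["camera_from_world"]=np.linalg.inv(T@np.array(c["tool_from_camera"]))
    return c
E
python3 - <<'E'
from h import *
import pickle
cs={n:cap(n) for n in("scene","top")}
pickle.dump(cs,open("c0.pkl","wb"))
for n in cs: cv2.imwrite(f"pics/{n}0.png",cs[n]["image"]); print(n,np.round(np.linalg.inv(cs[n]["camera_from_world"])[:3,3],3))
print(arm.read_state())
E
```

```text
pics
scene [ 1.02  -0.69   0.881]
top [ 0.395 -0.015  1.123]
{'t': 0.1, 'joint_positions': array([-1.2907003 ,  0.60003656, -0.00252639,  1.60004978,  0.0017791 ,
        0.94288587, -0.0798076 ]), 'qvel': array([-0.00102498, -0.00129738,  0.00223185, -0.00199681, -0.0002631 ,
       -0.00272013,  0.00015187]), 'tau': array([ 5.57567560e-03, -7.77986670e+01,  1.57019544e+00, -2.58624119e+01,
        1.26415855e-02,  5.49360106e-03,  6.68851214e-06]), 'tool_pos': array([0.25310136, 0.67896903, 0.24920975]), 'tool_rot': array([[-9.37029308e-01,  3.49250544e-01, -3.65330313e-04],
       [ 3.49250713e-01,  9.37028375e-01, -1.32804062e-03],
       [-1.21494039e-04, -1.37200486e-03, -9.99999051e-01]]), 'wrist_force': array([-0.27238755, -0.7994978 ,  0.2329808 ]), 'torque': array([ 0.03808712, -0.01785415, -0.00651156]), 'grip_force': 0.0, 'width': 1.0002020802239873}
```

View pics/top0.png

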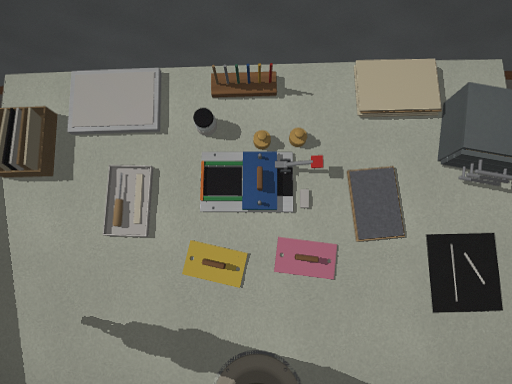

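View pics/scene0.png

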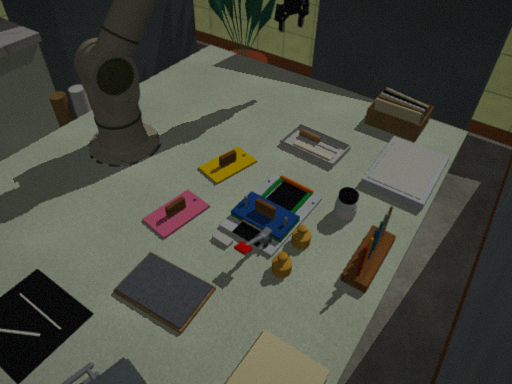

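The top view shows the blue plate at about (259,180), the red lever pad at (316,161), the orange stop at (203,181) and the grey rest pad at (376,203). The brass weights are at (262,139) and (298,136) and the eraser is at (305,198). Yellow and pink look-alikes stand nearer the robot. The scene view agrees, with the plate at (265,215), pad at (243,248) and rest at (163,291).

```bash
cat >> h.py <<'E'
def hsvmask(im,lo,hi):
    return cv2.inRange(cv2.cvtColor(im,cv2.COLOR_BGR2HSV),np.array(lo),np.array(hi))
def big(m,near=None):
    cn=cv2.findContours(m,cv2.RETR_EXTERNAL,cv2.CHAIN_APPROX_NONE)[0]
    return max(cn,key=cv2.contourArea)
def tri(c1,p1,c2,p2):
    o1,d1=ray(c1,*p1);o2,d2=ray(c2,*p2)
    A=np.stack([d1,-d2],1);s=np.linalg.lstsq(A,o2-o1,rcond=None)[0]
    a,b=o1+d1*s[0],o2+d2*s[1]; return (a+b)/2,np.linalg.norm(a-b)
def rect(c,cn,z):
    P=np.array([onz(c,*p,z)[:2] for p in cn.reshape(-1,2)],np.float32)
    return cv2.minAreaRect(P)
COL=dict(blue=((100,120,50),(125,255,255)),red=((0,180,100),(4,255,255)),orange=((5,200,120),(15,255,255)))
E
python3 - <<'E'
from h import *
import pickle
cs=pickle.load(open("c0.pkl","rb"))
t,s=cs["top"],cs["scene"]
print("px",[t["image"][v,u] for u,v in[(376,203),(316,161),(203,181),(259,205),(260,178)]], [cv2.cvtColor(t["image"],cv2.COLOR_BGR2HSV)[v,u] for u,v in[(376,203),(316,161),(203,181),(259,205),(260,178)]])
for n,z in(("blue",.032),("red",.077),("orange",.024)):
    for k,c in cs.items():
        m=hsvmask(c["image"],*COL[n]);
        m[:, :]=m
        try: cn=big(m)
        except ValueError: print(n,k,"none");continue
        M=cv2.moments(cn);ctr=(M["m10"]/max(M["m00"],1),M["m01"]/max(M["m00"],1))
        print(n,k,cv2.contourArea(cn),np.round(ctr,1),np.round(onz(c,*ctr,z),3),"depth",np.round(atdepth(c,*ctr),3),rect(c,cn,z))
        if k=="scene": p_s=ctr
        else: p_t=ctr
    print("tri",tri(t,p_t,s,p_s))
# rest felt
hsv=cv2.cvtColor(t["image"],cv2.COLOR_BGR2HSV)
roi=np.zeros(hsv.shape[:2],np.uint8); roi[160:245,340:412]=255
m=cv2.inRange(t["image"],(0,0,0),(110,100,100))&roi
cn=big(m);r=rect(t,cn,.018);print("rest",r,np.round(atdepth(t,376,203),3))
E
```

```text
px [array([80, 76, 76], dtype=uint8), array([ 39,  41, 153], dtype=uint8), array([27, 50, 91], dtype=uint8), array([91, 62, 46], dtype=uint8), array([ 50,  73, 101], dtype=uint8)] [array([120,  13,  80], dtype=uint8), array([  1, 190, 153], dtype=uint8), array([ 11, 179,  91], dtype=uint8), array([109, 126,  91], dtype=uint8), array([ 14, 129, 101], dtype=uint8)]
blue scene 1442.0 [265.9 214.4] [ 0.611 -0.025  0.032] depth [ 0.615 -0.031  0.04 ] ((0.6074807643890381, -0.023767340928316116), (0.10313879698514938, 0.16933517158031464), 88.73155975341797)
blue top 1855.0 [259.4 180.5] [ 0.603 -0.023  0.032] depth [ 0.595 -0.022  0.075] ((0.6043788194656372, -0.021809853613376617), (0.09766244888305664, 0.16852666437625885), 88.18782806396484)
tri (array([ 0.60653526, -0.02101749,  0.02514266]), np.float64(0.00481200956620189))
red scene 90.5 [243.1 246.9] [ 0.647 -0.184  0.077] depth [ 0.647 -0.183  0.076] ((0.6473515629768372, -0.18288788199424744), (0.02611830271780491, 0.03561558574438095), 88.63410186767578)
red top 94.0 [316.4 161.2] [ 0.646 -0.183  0.077] depth [ 0.645 -0.182  0.08 ] ((0.6448287963867188, -0.1826041340827942), (0.03058290109038353, 0.03152764216065407), 88.57328033447266)
tri (array([ 0.64627556, -0.18265458,  0.07511027]), np.float64(0.000716153659139177))
orange scene 10.0 [293.8 181.9] [0.603 0.145 0.024] depth [0.6   0.151 0.019] ((0.6125426888465881, 0.1449853926897049), (0.0038784383796155453, 0.11271503567695618), 87.55939483642578)
orange top none
tri (array([ 0.66150121, -0.1200546 ,  0.25177669]), np.float64(0.1337860159086551))
rest ((0.5292590856552124, -0.36220481991767883), (0.20819537341594696, 0.14032569527626038), 4.216399192810059) [ 0.531 -0.358  0.019]
```

```bash
python3 -m crank '[{"slide":[0.3,-0.5,0.1],"turn":0.1},{"slide":[0.46,-0.95,0.1],"turn":0.15},{"slide":[0.46,-0.95,0.1],"turn":0.15},{"slide":[0.46,-0.95,0.1],"turn":0.15},{"slide":[0.46,-0.95,0.1],"turn":0.15}]' 0 && python3 -m crank '[{"slide":[0.46,-0.95,0.1],"turn":0.15},{"slide":[0.46,-0.95,0.1],"turn":0.15},{"slide":[0.46,-0.95,0.1],"turn":0.15},{"slide":[0.46,-0.95,0.1],"turn":0.15},{"slide":[0.46,-0.95,0.1],"turn":0.15}]' && python3 -m crank '[{"slide":[0.46,-0.95,0],"turn":0.15},{"slide":[0.46,-0.95,0],"turn":0.15},{"slide":[0.5,-0.95,0],"turn":0.1},{"slide":[0.5,-0.95,0],"turn":0.1},{"slide":[0.5,-0.9,0],"turn":0.0}]'
python3 -m crank '[{"slide":[0,-0.5,0]},{"slide":[0,0,0]},{"slide":[0,0,0]}]'
python3 - <<'E'
from h import *
import pickle
c=cap("wrist");pickle.dump(c,open("w1.pkl","wb"));cv2.imwrite("pics/w1.png",c["image"])
s=arm.read_state();print(s["t"],s["tool_pos"],s["tool_rot"],s["joint_positions"],s["width"])
print(np.round(c["tool_from_camera"],3),c["fx"])
E
```

```text
t: 0.72
tool_pos: [0.3608, 0.4626, 0.2749]
tool_rot: [[-0.973, 0.232, -0.0], [0.232, 0.973, -0.001], [-0.0, -0.001, -1.0]]
wrist_force: [0.9, 0.1, 1.4]
width: 0.002
grip_force: 0.0
t: 1.35
tool_pos: [0.4757, 0.2252, 0.3]
tool_rot: [[-0.995, 0.103, -0.0], [0.103, 0.995, -0.0], [0.0, -0.0, -1.0]]
wrist_force: [1.2, 0.9, -0.2]
width: -0.001
grip_force: 0.0
t: 1.98
tool_pos: [0.5967, -0.01, 0.2998]
tool_rot: [[-1.0, 0.016, -0.0], [0.016, 1.0, 0.0], [0.0, 0.0, -1.0]]
wrist_force: [-0.2, 0.3, -0.1]
width: 0.0
grip_force: 0.0
2.025 [ 0.59936511 -0.01738992  0.29978417] [[-0.99972351  0.02344832  0.0017571 ]
 [ 0.02344108  0.99971708 -0.00403312]
 [-0.00185118 -0.00399081 -0.99999032]] [-0.09781599  0.39412996  0.04210734  1.84411181 -0.01533829  0.90220581
  1.49790275] -0.002489608877825174
[[ 0.    -0.955 -0.297  0.075]
 [ 1.    -0.     0.    -0.   ]
 [-0.    -0.297  0.955 -0.123]
 [ 0.     0.     0.     1.   ]] 267.87726252237826validation failed for argument at $[0]...
```

View pics/w1.png

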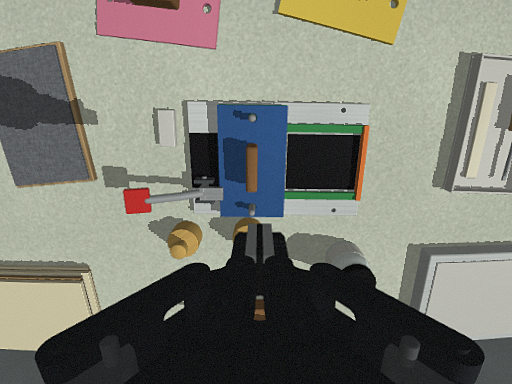

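The wrist view shows the plate (219–287, 104–216), with pin tops near (252,118) and (251,209), grip at (252,167), pad at (137,200), orange stop at (362,162) and rest pad on the left (45,115). I'll measure from this view and then from a second wrist place.

```bash
python3 -m crank '[{"slide":[0,-0.5,0],"turn":0},{"slide":[0,-0.7,0],"turn":0},{"slide":[0,-0.5,0],"turn":0},{"slide":[0,0,0],"turn":0},{"slide":[0,0,0],"turn":0}]'
cat > meas.py <<'E'
from h import *
import pickle
C={}
for n in("w1","w2"):
    if n=="w2":
        c=cap("wrist");pickle.dump(c,open("w2.pkl","wb"));cv2.imwrite("pics/w2.png",c["image"])
    else: c=pickle.load(open("w1.pkl","rb"))
    im=c["image"][:232];o={}
    for k,z in(("blue",.032),("red",.077),("orange",.024)):
        cn=big(hsvmask(im,*COL[k]) if k!="orange" else hsvmask(im,(6,190,110),(16,255,255)))
        M=cv2.moments(cn);o[k]=(M["m10"]/M["m00"],M["m01"]/M["m00"])
        r=rect(c,cn,z);print(n,k,np.round(o[k],1),"rect",np.round(r[0],4),np.round(r[1],4),round(r[2],2))
    # grip: brown inside blue bbox
    cn=big(hsvmask(im,*COL["blue"]));x,y,w,h=cv2.boundingRect(cn)
    b=np.zeros(im.shape[:2],np.uint8);b[y:y+h,x:x+w]=255
    g=big(hsvmask(im,(5,80,50),(20,200,255))&b);r=rect(c,g,.072);print(n,"grip",np.round(r[0],4),np.round(r[1],4),round(r[2],2))
    M=cv2.moments(g);o["grip"]=(M["m10"]/M["m00"],M["m01"]/M["m00"])
    # felt
    f=big(cv2.morphologyEx(cv2.inRange(im,(0,0,0),(110,105,105)),cv2.MORPH_OPEN,np.ones((5,5))))
    bl=cv2.boundingRect(f);r=rect(c,f,.018);print(n,"felt?",bl,np.round(r[0],4),np.round(r[1],4),round(r[2],2))
    C[n]=(c,o)
for k in("blue","red","orange","grip"):
    P,e=tri(C["w1"][0],C["w1"][1][k],C["w2"][0],C["w2"][1][k]);print("tri",k,np.round(P,4),round(e,4))
E
python3 meas.py
```

```text
t: 2.65
tool_pos: [0.5961, -0.0921, 0.2997]
tool_rot: [[-1.0, 0.016, -0.0], [0.016, 1.0, 0.001], [0.0, 0.001, -1.0]]
wrist_force: [-0.3, -0.3, 0.1]
width: 0.002
grip_force: 0.0
w1 blue [251.6 158.4] rect [ 0.6069 -0.022 ] [0.1004 0.1686] 88.64
w1 red [136.3 200.5] rect [ 0.6464 -0.1808] [0.0356 0.0369] 89.35
w1 orange [357.5 198.7] rect [0.6669 0.1452] [0.0034 0.0048] 5.49
w1 grip [ 0.6041 -0.0214] [0.0137 0.0648] 88.86
w1 felt? (0, 45, 87, 140) [ 0.5339 -0.3479] [0.1992 0.145 ] 3.71
w2 blue [307.  157.9] rect [ 0.6066 -0.0216] [0.1018 0.1691] 88.03
w2 red [194. 200.] rect [ 0.6462 -0.1819] [0.0337 0.0351] 89.34
w2 orange [406.9 198.7] rect [0.6674 0.1445] [0.0066 0.0034] 88.93
w2 grip [ 0.6033 -0.0249] [0.0198 0.0647] 89.16
w2 felt? (338, 134, 76, 56) [0.6089 0.0895] [0.1143 0.0877] 88.41
tri blue [ 0.5986 -0.0213  0.0324] 0.0002
tri red [ 0.6476 -0.1838  0.0726] 0.0002
tri orange [0.6704 0.1477 0.018 ] 0.0007
tri grip [ 0.6065 -0.0217  0.056 ] 0.0009
```

View pics/w2.png

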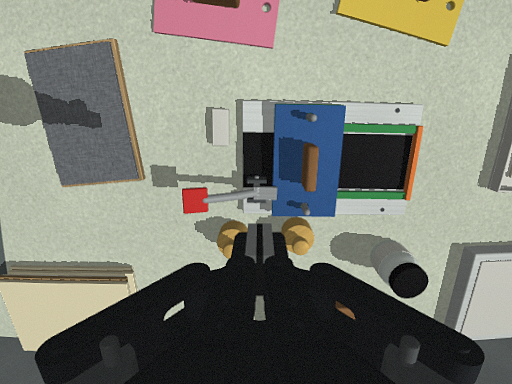

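```bash
python3 -m crank '[{"slide":[0.4,-0.6,-0.5],"turn":0},{"slide":[0.4,-0.6,-1],"turn":0},{"slide":[0.2,-0.6,-1],"turn":0},{"slide":[0,0,-0.8],"turn":0},{"slide":[0,0,-0.3],"turn":0}]' && python3 -m crank '[{"slide":[0,0,0],"turn":0},{"slide":[0,0,0],"turn":0}]'
python3 - <<'E'
from h import *
import pickle
c=pickle.load(open("w2.pkl","rb"));im=c["image"]
m=cv2.inRange(im,(0,0,0),(125,118,118));m[:,150:]=0;m[210:]=0;m[:30]=0
m=cv2.morphologyEx(m,cv2.MORPH_OPEN,np.ones((3,3)))
f=big(m);f=cv2.convexHull(f);print(cv2.boundingRect(f));r=rect(c,f,.018);print("felt",r)
ap=cv2.approxPolyDP(f,5,True).reshape(-1,2);print([(tuple(int(v) for v in p),np.round(onz(c,*p,.018)[:2],4)) for p in ap])
t=pickle.load(open("c0.pkl","rb"))["top"]
P=[tuple(np.round(atdepth(c,u,v),3)) for u,v in[(60,80),(110,120),(80,160)]];print("depth",P)
E
```

```text
t: 3.32
tool_pos: [0.6453, -0.1816, 0.1174]
tool_rot: [[-1.0, 0.015, -0.004], [0.015, 1.0, 0.001], [0.004, 0.001, -1.0]]
wrist_force: [-0.0, -0.5, 0.6]
width: 0.004
grip_force: 0.0
t: 3.58
tool_pos: [0.6473, -0.1826, 0.1218]
tool_rot: [[-1.0, 0.015, 0.003], [0.015, 1.0, -0.0], [-0.003, -0.0, -1.0]]
wrist_force: [-0.1, 0.0, 0.2]
width: -0.001
grip_force: 0.0
(25, 42, 114, 143)
felt ((0.5344385504722595, -0.3563496470451355), (0.19913244247436523, 0.13321726024150848), 4.037148475646973)
[((110, 42), array([ 0.4324, -0.2972])), ((138, 177), array([ 0.6274, -0.2841])), ((62, 184), array([ 0.6368, -0.4124])), ((25, 53), array([ 0.44  , -0.4263]))]
depth [(np.float64(0.479), np.float64(-0.381), np.float64(0.017)), (np.float64(0.539), np.float64(-0.314), np.float64(0.019)), (np.float64(0.598), np.float64(-0.374), np.float64(0.017))]
```

```bash
python3 -m crank '[{"slide":[0,0,-0.45],"turn":0},{"slide":[0,-0.15,-0.28],"turn":0},{"slide":[0,-0.12,-0.24],"turn":0},{"slide":[0,-0.09,-0.24],"turn":0}]' && python3 -m crank '[{"slide":[0,-0.04,-0.2],"turn":0},{"slide":[0,-0.02,-0.1],"turn":0},{"slide":[0,0,0],"turn":0}]'
```

```text
t: 4.08
tool_pos: [0.6467, -0.2017, 0.0596]
tool_rot: [[-1.0, 0.016, 0.001], [0.016, 1.0, -0.0], [-0.001, -0.0, -1.0]]
wrist_force: [-0.3, 0.7, 0.1]
width: 0.002
grip_force: 0.0
t: 4.45
tool_pos: [0.646, -0.2038, 0.0475]
tool_rot: [[-1.0, 0.017, 0.0], [0.017, 1.0, 0.001], [-0.0, 0.001, -1.0]]
wrist_force: [-8.6, 4.6, 33.1]
width: 0.002
grip_force: 15.8
```

```bash
python3 -m crank '[{"slide":[0,0,0.5],"turn":0},{"slide":[0,0,1],"turn":0},{"slide":[-0.2,0.3,1],"turn":0},{"slide":[-0.3,0.7,1],"turn":0},{"slide":[-0.3,0.6,0.7],"turn":0}]' 1 && python3 -m crank '[{"slide":[0,0.4,0],"turn":0},{"slide":[0,0,0],"turn":0},{"slide":[0,0,0],"turn":0}]'
cat > meas2.py <<'E'
from h import *
c=cap("wrist");im=c["image"];cv2.imwrite("pics/w3.png",im);im=im[:228]
for k,z in(("blue",.032),("red",.028)):
    cn=big(hsvmask(im,*COL[k]));r=rect(c,cn,z);print(k,np.round(r[0],4),np.round(r[1],4),round(r[2],2))
cn=big(hsvmask(im,*COL["blue"]));x,y,w,h=cv2.boundingRect(cn)
M=cv2.moments(cv2.convexHull(cn));print("hull c",np.round(onz(c,M["m10"]/M["m00"],M["m01"]/M["m00"],.032),4))
b=np.zeros(im.shape[:2],np.uint8);b[y:y+h,x:x+w]=255
g=big(hsvmask(im,(5,80,50),(20,200,255))&b)
r=rect(c,g,.072);print("grip",np.round(r[0],4),np.round(r[1],4),round(r[2],2))
M=cv2.moments(g);print("depth grip",np.round(atdepth(c,M["m10"]/M["m00"],M["m01"]/M["m00"]),4),g.reshape(-1,2).min(0),g.reshape(-1,2).max(0))
s=arm.read_state();print(s["tool_pos"],s["wrist_force"])
E
python3 meas2.py
```

```text
t: 5.08
tool_pos: [0.606, -0.1235, 0.256]
tool_rot: [[-1.0, 0.017, 0.001], [0.017, 1.0, 0.0], [-0.001, 0.0, -1.0]]
wrist_force: [1.0, 0.8, 0.1]
width: 0.994
grip_force: 0.0
t: 5.45
tool_pos: [0.606, -0.1054, 0.2527]
tool_rot: [[-1.0, 0.017, -0.002], [0.017, 1.0, -0.001], [0.002, -0.001, -1.0]]
wrist_force: [-0.4, 0.0, 0.2]
width: 1.002
grip_force: 0.0
blue [ 0.6069 -0.0219] [0.1012 0.1693] 88.28
red [ 0.6464 -0.2009] [0.0316 0.0356] 85.38
hull c [ 0.5994 -0.022   0.032 ]
grip [ 0.6042 -0.0261] [0.0218 0.0647] 88.36
depth grip [ 0.6025 -0.0257  0.0711] [317 141] [338 195]
[ 0.60600112 -0.10568942  0.25273948] [-0.60985096 -0.12313155 -1.63735898]
```

View pics/w3.png

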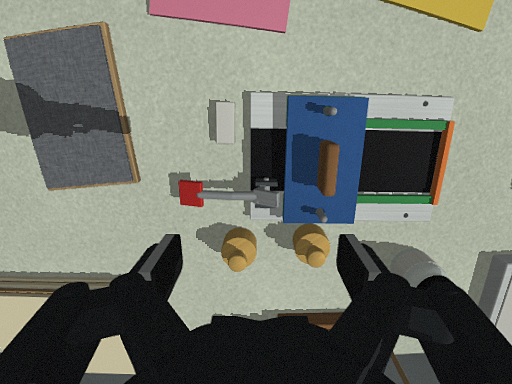

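The lever pad is down at (191,194) and the nose is clear of the plate. The rest pad is at (70,105).

```bash
python3 -m crank '[{"slide":[0,0.5,-0.4],"turn":-0.05},{"slide":[0,0.7,-0.8],"turn":0},{"slide":[0,0.48,-0.8],"turn":0},{"slide":[0,0,-0.7],"turn":0},{"slide":[0,0,-0.3],"turn":0}]' && python3 -m crank '[{"slide":[0,0,0],"turn":0},{"slide":[0,0,0],"turn":0}]'
python3 - <<'E'
from h import *
c=cap("wrist");im=c["image"];cv2.imwrite("pics/w4.png",im)
m=hsvmask(im,(5,80,40),(22,220,255));m[:,:150]=0;m[:,360:]=0
for g in cv2.findContours(m,cv2.RETR_EXTERNAL,cv2.CHAIN_APPROX_NONE)[0]:
    if cv2.contourArea(g)>200:
        r=rect(c,g,.072);print("grip",np.round(r[0],4),np.round(r[1],4),round(r[2],2),cv2.boundingRect(g))
cn=big(hsvmask(im,*COL["blue"]));print(cv2.boundingRect(cn));r=rect(c,cn,.032);print(r)
s=arm.read_state();print(s["tool_pos"])
E
```

```text
t: 6.12
tool_pos: [0.6053, -0.0213, 0.1014]
tool_rot: [[-1.0, 0.026, -0.004], [0.026, 1.0, -0.001], [0.004, -0.001, -1.0]]
wrist_force: [-0.1, -0.1, 0.0]
width: 0.997
grip_force: 0.0
t: 6.38
tool_pos: [0.607, -0.0212, 0.1052]
tool_rot: [[-1.0, 0.026, 0.001], [0.026, 1.0, -0.0], [-0.001, -0.0, -1.0]]
wrist_force: [0.0, -0.3, 0.6]
width: 1.0
grip_force: 0.0
grip [ 0.6712 -0.028 ] [0.0372 0.0233] 88.49 (227, 294, 52, 27)
grip [ 0.6017 -0.0214] [0.0149 0.0684] 88.54 (247, 166, 25, 100)
(189, 90, 142, 203)
((0.6065202355384827, -0.021413594484329224), (0.10034088045358658, 0.16825981438159943), 88.38250732421875)
[ 0.60706738 -0.02098735  0.10543918]
```

View pics/w4.png

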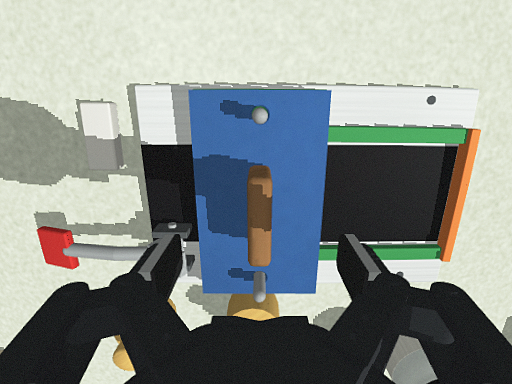

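The wooden grip is centred between the open fingers at (259,216), with the plate square to them. Descend and close.

```bash
python3 -m crank '[{"slide":[0,0,-0.4],"turn":0},{"slide":[0,0,-0.35],"turn":0},{"slide":[0,0,-0.15],"turn":0},{"slide":[0,0,0],"turn":0}]' && python3 -m crank '[{"slide":[0,0,0],"turn":0},{"slide":[0,0,0],"turn":0},{"slide":[0,0,0],"turn":0},{"slide":[0,0,0],"turn":0}]' 0
```

```text
t: 6.92
tool_pos: [0.6061, -0.0204, 0.0589]
tool_rot: [[-1.0, 0.025, -0.001], [0.025, 1.0, -0.0], [0.001, -0.0, -1.0]]
wrist_force: [-0.1, 0.8, -0.2]
width: 0.997
grip_force: 0.0
t: 7.42
tool_pos: [0.6065, -0.0205, 0.0596]
tool_rot: [[-1.0, 0.025, 0.001], [0.025, 1.0, -0.0], [-0.001, -0.0, -1.0]]
wrist_force: [-1.4, 0.7, -1.1]
width: 0.178
grip_force: 58.8
```

```bash
python3 -m crank '[{"slide":[0,0,0.08],"turn":0},{"slide":[0,0,0.15],"turn":0},{"slide":[0,0,0.2],"turn":0},{"slide":[0,0,0.2],"turn":0},{"slide":[0,0,0.2],"turn":0}]' && python3 -m crank '[{"slide":[0,0,0.2],"turn":0},{"slide":[0,0,0.3],"turn":0},{"slide":[0,0,0.4],"turn":0},{"slide":[0,0,0.3],"turn":0},{"slide":[0,0,0],"turn":0}]'
python3 - <<'E'
from h import *
c=cap("wrist");im=c["image"];cv2.imwrite("pics/w5.png",im)
cn=big(hsvmask(im,*COL["blue"]));x,y,w,h=cv2.boundingRect(cn);z=.0596+.1015-.036-.024+.008-.0
s=arm.read_state();print(s["tool_pos"],s["wrist_force"]);z=s["tool_pos"][2]-.028
r=rect(c,cn,z);print(r)
for u,v in[(x+15,y+15),(x+w-15,y+15),(x+20,y+h-40),(x+w-20,y+h-40)]: print(np.round(atdepth(c,u,v),4))
E
```

```text
t: 8.05
tool_pos: [0.6063, -0.0202, 0.1016]
tool_rot: [[-1.0, 0.025, 0.0], [0.025, 1.0, 0.0], [-0.0, 0.0, -1.0]]
wrist_force: [-0.0, 0.1, -4.2]
width: 0.175
grip_force: 58.7
t: 8.68
tool_pos: [0.607, -0.0204, 0.1621]
tool_rot: [[-1.0, 0.025, 0.002], [0.025, 1.0, 0.0], [-0.002, 0.0, -1.0]]
wrist_force: [-0.8, -0.2, -3.8]
width: 0.177
grip_force: 58.8
[ 0.60646922 -0.02030727  0.16119629] [ 0.42270771  0.46062672 -4.48067345]
((0.5800826549530029, -0.01977520063519478), (0.10097784548997879, 0.11425051838159561), 88.46651458740234)
[ 0.5297 -0.0605  0.134 ]
[0.5318 0.0242 0.1338]
[ 0.6072 -0.0661  0.1333]
[0.609  0.0256 0.1344]
```

View pics/w5.png

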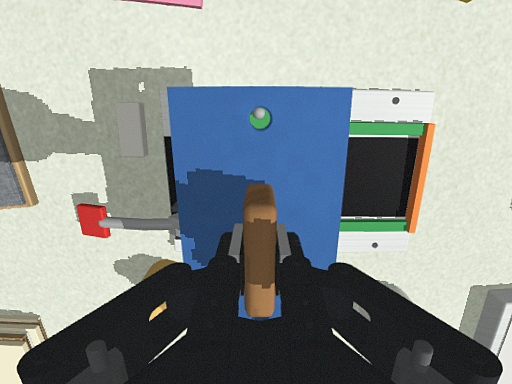

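The plate is level in the grip and clear of the pins. The near pin shows through and below its hole at (260,117). I'll carry it toward the rest and remeasure the felt on the way.

```bash
python3 -m crank '[{"slide":[-0.1,-0.2,0],"turn":0},{"slide":[-0.2,-0.5,0.2],"turn":0.1},{"slide":[-0.2,-0.6,0.2],"turn":0.1},{"slide":[-0.2,-0.6,0],"turn":0.1},{"slide":[-0.2,-0.6,0],"turn":0.1}]' && python3 -m crank '[{"slide":[-0.1,-0.3,0],"turn":0.1},{"slide":[0,0,0],"turn":0.05},{"slide":[0,0,0],"turn":0}]'
python3 - <<'E'
from h import *
c=cap("wrist");im=c["image"];cv2.imwrite("pics/w6.png",im)
m=cv2.inRange(im,(0,0,0),(125,118,118))&cv2.inRange(cv2.cvtColor(im,cv2.COLOR_BGR2HSV),(0,0,0),(180,60,255));m[:,175:]=0;m[235:]=0
m=cv2.morphologyEx(m,cv2.MORPH_OPEN,np.ones((3,3)))
f=cv2.convexHull(big(m));print(cv2.boundingRect(f));r=rect(c,f,.018);print("felt",r)
ap=cv2.approxPolyDP(f,5,True).reshape(-1,2);print([(tuple(int(v) for v in p),np.round(onz(c,*p,.018)[:2],4)) for p in ap])
s=arm.read_state();print(s["tool_pos"],s["wrist_force"])
E
```

```text
t: 9.35
tool_pos: [0.56, -0.147, 0.1801]
tool_rot: [[-0.999, -0.045, -0.001], [-0.045, 0.999, -0.0], [0.001, -0.0, -1.0]]
wrist_force: [0.3, 0.1, -3.9]
width: 0.175
grip_force: 58.9
t: 9.72
tool_pos: [0.5562, -0.1598, 0.1803]
tool_rot: [[-0.997, -0.071, -0.0], [-0.071, 0.997, 0.001], [0.0, 0.001, -1.0]]
wrist_force: [-0.0, -0.4, -3.2]
width: 0.177
grip_force: 58.9
(8, 55, 141, 162)
felt ((0.5331584215164185, -0.3559935390949249), (0.17243798077106476, 0.13125751912593842), 4.052501201629639)
[((8, 64), array([ 0.456 , -0.4264])), ((129, 56), array([ 0.4437, -0.2971])), ((148, 215), array([ 0.6132, -0.2856])), ((115, 215), array([ 0.6162, -0.325 ])), ((24, 139), array([ 0.5331, -0.4211]))]
[ 0.55641819 -0.15943652  0.18038023] [ 0.01348917  0.18850547 -2.82983393]
```

View pics/w6.png

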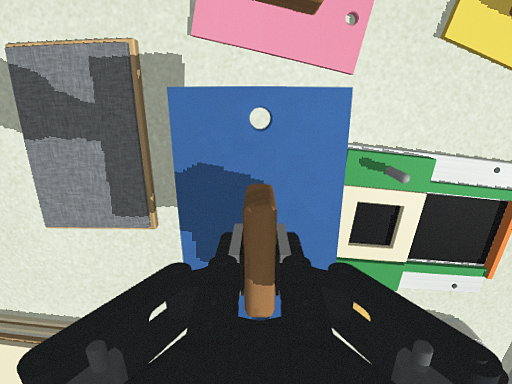

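The felt's corners are at about (8,47), (135,41), (151,226) and (46,226). The mount lies in the channel with its window at (376,225).

```bash
python3 - <<'E'
from h import *
import pickle
c=cap("wrist");im=c["image"]
P=np.array([onz(c,u,v,.018)[:2] for u,v in[(8,47),(135,41),(151,226),(46,226)]]);print(np.round(P,4),P.mean(0))
for a,b in((0,3),(1,2)): d=P[b]-P[a];print(np.hypot(*d),np.degrees(np.arctan2(d[1],d[0])))
print(np.hypot(*(P[1]-P[0])),np.hypot(*(P[3]-P[2])))
s=arm.read_state();Y=s["tool_rot"][:,1];print(s["tool_pos"],np.degrees(np.arctan2(-Y[0],Y[1])))
# window / mount
m=cv2.inRange(cv2.cvtColor(im,cv2.COLOR_BGR2HSV),(12,15,170),(32,80,255));m[:,:330]=0;m[:,440:]=0;m[:180]=0;m[270:]=0
n=big(cv2.morphologyEx(m,cv2.MORPH_OPEN,np.ones((3,3))));print("mount",cv2.boundingRect(n),rect(c,n,.02))
k=cv2.inRange(im,(0,0,0),(70,70,70));k[:,345:]&=255;k[:,:345]=0;k[:,408:]=0;k[:195]=0;k[258:]=0
w=big(k);print("window",cv2.boundingRect(w),rect(c,w,.020))
E
```

```text
[[ 0.4399 -0.4236]
 [ 0.4299 -0.2903]
 [ 0.6274 -0.2825]
 [ 0.638  -0.4127]] [ 0.53378649 -0.35228081]
0.19834233420080316 3.1645075045295603
0.197612548679816 2.2406123157032622
0.13374156531305254 0.13057324151838204
[ 0.55653473 -0.15929254  0.18045455] 4.125779549522213
mount (337, 185, 89, 77) ((0.6069191098213196, -0.01769685000181198), (0.09680871665477753, 0.0904582291841507), 88.29219818115234)
window (349, 202, 51, 43) ((0.6054652333259583, -0.0215655118227005), (0.0509294830262661, 0.05134205520153046), 88.18673706054688)
```

```bash
python3 -m crank '[{"slide":[0,-0.3,0],"turn":0},{"slide":[-0.1,-0.7,0],"turn":0},{"slide":[-0.1,-0.8,0],"turn":0},{"slide":[-0.1,-0.8,0],"turn":0},{"slide":[-0.1,-0.7,0],"turn":0}]' && python3 -m crank '[{"slide":[-0.05,-0.44,-0.2],"turn":0},{"slide":[0,-0.2,-0.6],"turn":0},{"slide":[0,0,-0.6],"turn":0},{"slide":[0,0,-0.5],"turn":0},{"slide":[0,0,0],"turn":0}]'
python3 - <<'E'
from h import *
c=cap("wrist");im=c["image"];cv2.imwrite("pics/w7.png",im)
s=arm.read_state();Y=s["tool_rot"][:,1];print(s["tool_pos"],np.degrees(np.arctan2(-Y[0],Y[1])))
E
```

```text
t: 10.45
tool_pos: [0.5358, -0.3279, 0.1807]
tool_rot: [[-0.998, -0.07, 0.0], [-0.07, 0.998, -0.001], [-0.0, -0.001, -1.0]]
wrist_force: [-0.1, -0.6, -3.3]
width: 0.177
grip_force: 59.0
t: 11.08
tool_pos: [0.5328, -0.3563, 0.0833]
tool_rot: [[-0.997, -0.072, -0.004], [-0.072, 0.997, 0.002], [0.003, 0.003, -1.0]]
wrist_force: [-0.6, 0.2, -3.4]
width: 0.179
grip_force: 58.9
[ 0.533558   -0.3567923   0.08470782] 4.0972605414777705
```

View pics/w7.png

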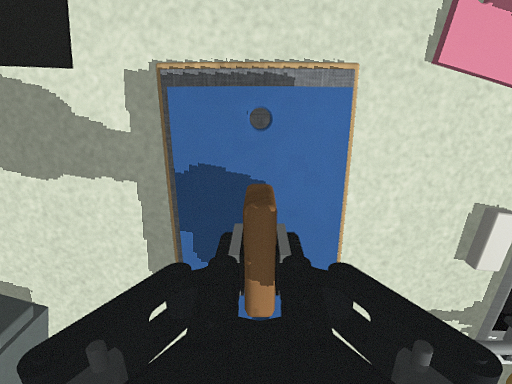

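The plate hangs square over the felt. Margins to the board edge are even left and right (158–358 against plate 167–354), and the near edge at row 86 lies inside the felt. Lower gently.

```bash
python3 -m crank '[{"slide":[0,0,-0.2],"turn":0},{"slide":[0,0,-0.18],"turn":0},{"slide":[0,0,-0.1],"turn":0},{"slide":[0,0,-0.06],"turn":0},{"slide":[0,0,0],"turn":0}]' && python3 -m crank '[{"slide":[0,0,-0.03],"turn":0},{"slide":[0,0,-0.02],"turn":0},{"slide":[0,0,0],"turn":0}]'
```

```text
t: 11.75
tool_pos: [0.5338, -0.3573, 0.0586]
tool_rot: [[-0.997, -0.071, -0.0], [-0.071, 0.997, 0.0], [0.0, 0.0, -1.0]]
wrist_force: [0.1, 0.3, -4.3]
width: 0.179
grip_force: 59.1
t: 12.12
tool_pos: [0.5338, -0.3574, 0.0562]
tool_rot: [[-0.997, -0.071, 0.0], [-0.071, 0.997, 0.0], [-0.0, 0.0, -1.0]]
wrist_force: [0.3, -0.2, -3.7]
width: 0.178
grip_force: 59.1
```

```bash
python3 -m crank '[{"slide":[0,0,-0.02],"turn":0},{"slide":[0,0,-0.01],"turn":0},{"slide":[0,0,0],"turn":0}]' && python3 -m crank '[{"slide":[0,0,-0.01],"turn":0},{"slide":[0,0,-0.01],"turn":0},{"slide":[0,0,0],"turn":0}]' && python3 -m crank '[{"slide":[0,0,-0.01],"turn":0},{"slide":[0,0,0],"turn":0}]'
```

```text
t: 12.5
tool_pos: [0.5338, -0.3573, 0.0547]
tool_rot: [[-0.997, -0.071, -0.0], [-0.071, 0.997, 0.0], [0.0, 0.0, -1.0]]
wrist_force: [0.0, -0.4, -3.6]
width: 0.182
grip_force: 59.1
t: 12.88
tool_pos: [0.5338, -0.3574, 0.0537]
tool_rot: [[-0.997, -0.071, 0.0], [-0.071, 0.997, -0.0], [-0.0, -0.0, -1.0]]
wrist_force: [0.2, 0.6, -3.1]
width: 0.18
grip_force: 59.1
t: 13.12
tool_pos: [0.5338, -0.3574, 0.0536]
tool_rot: [[-0.997, -0.071, 0.0], [-0.071, 0.997, -0.0], [-0.0, -0.0, -1.0]]
wrist_force: [-1.8, 2.4, 4.0]
width: 0.176
grip_force: 60.1
```

```bash
python3 -m crank '[{"slide":[0,0,0],"turn":0},{"slide":[0,0,0],"turn":0},{"slide":[0,0,0],"turn":0},{"slide":[0,0,0],"turn":0}]' 1 && python3 -m crank '[{"slide":[0,0,0.2],"turn":0},{"slide":[0,0,0.5],"turn":0},{"slide":[0,0,0.8],"turn":0},{"slide":[0,0,1],"turn":0},{"slide":[0,0.3,0.5],"turn":0}]' && python3 -m crank '[{"slide":[0.2,0.7,0],"turn":-0.1},{"slide":[0.3,0.9,0],"turn":-0.1},{"slide":[0.3,0.9,0],"turn":-0.1},{"slide":[0.3,0.9,0],"turn":-0.1},{"slide":[0.3,0.9,0],"turn":-0.1}]' 0 && python3 -m crank '[{"slide":[0.06,0.8,0],"turn":-0.06},{"slide":[0,0.5,0],"turn":0},{"slide":[0,0,0],"turn":0},{"slide":[0,0,0],"turn":0}]'
cat > m3.py <<'E'
from h import *
s=arm.read_state();Y=s["tool_rot"][:,1];print(s["tool_pos"],np.degrees(np.arctan2(-Y[0],Y[1])))
c=cap("wrist");im=c["image"];cv2.imwrite("pics/w8.png",im)
m=cv2.inRange(cv2.cvtColor(im,cv2.COLOR_BGR2HSV),(10,12,120),(35,100,255))
f=np.zeros(m.shape,np.uint8)
Ti=c["camera_from_world"]
# limit to the channel region by projecting it
K=np.array([[c["fx"],0,c["cx"]],[0,c["fy"],c["cy"]],[0,0,1.]])
q=np.array([[.562,-.09,.02],[.652,-.09,.02],[.656,.145,.02],[.564,.145,.02]])
p=cv2.projectPoints(q,cv2.Rodrigues(Ti[:3,:3])[0],Ti[:3,3],K,np.array(c["dist_coeffs"],float))[0]
cv2.fillPoly(f,[p.astype(np.int32).reshape(-1,2)],255);m&=f
n=cv2.morphologyEx(m,cv2.MORPH_OPEN,np.ones((3,3)))
cs,h=cv2.findContours(n,cv2.RETR_CCOMP,cv2.CHAIN_APPROX_NONE)
for q,hh in zip(cs,h[0]):
    if cv2.contourArea(q)>300: r=rect(c,q,.02);print("hole" if hh[3]>=0 else "outer",cv2.boundingRect(q),np.round(r[0],4),np.round(r[1],4),round(r[2],2))
E
python3 m3.py
```

```text
t: 13.62
tool_pos: [0.5338, -0.3574, 0.0532]
tool_rot: [[-0.997, -0.071, 0.0], [-0.071, 0.997, -0.0], [-0.0, -0.0, -1.0]]
wrist_force: [0.1, -0.2, 0.3]
width: 0.995
grip_force: 0.0
t: 14.25
tool_pos: [0.5342, -0.3439, 0.2067]
tool_rot: [[-0.998, -0.069, 0.003], [-0.069, 0.998, -0.003], [-0.003, -0.003, -1.0]]
wrist_force: [-0.4, -0.7, -0.4]
width: 1.002
grip_force: 0.0
t: 14.88
tool_pos: [0.6042, -0.1259, 0.204]
tool_rot: [[-1.0, 0.017, 0.001], [0.017, 1.0, -0.0], [-0.001, -0.0, -1.0]]
wrist_force: [0.6, 0.2, -0.7]
width: 0.002
grip_force: 0.0
t: 15.38
tool_pos: [0.6068, -0.0634, 0.2037]
tool_rot: [[-1.0, 0.028, 0.0], [0.028, 1.0, -0.001], [-0.0, -0.001, -1.0]]
wrist_force: [1.2, 0.4, -0.2]
width: 0.0
grip_force: 0.0
[ 0.60676324 -0.06338923  0.20366593] -1.578366481875195
outer (254, 131, 88, 75) [ 0.6068 -0.0195] [0.1005 0.0897] 88.38
hole (272, 146, 51, 47) [ 0.607  -0.0197] [0.0574 0.0557] 88.42
```

```bash
python3 -m crank '[{"slide":[0,0.4,-0.4],"turn":0},{"slide":[0,0.45,-0.9],"turn":0},{"slide":[0,0,-0.9],"turn":0},{"slide":[0,0,-0.5],"turn":0},{"slide":[0,0,0],"turn":0}]' && python3 -m crank '[{"slide":[0,0,-0.3],"turn":0},{"slide":[0,0,-0.25],"turn":0},{"slide":[0,0,-0.1],"turn":0},{"slide":[0,0,0],"turn":0}]'
```

```text
t: 16.05
tool_pos: [0.6057, -0.0213, 0.0665]
tool_rot: [[-1.0, 0.029, -0.004], [0.029, 1.0, -0.001], [0.004, -0.001, -1.0]]
wrist_force: [0.5, -0.2, -0.1]
width: 0.003
grip_force: 0.0
t: 16.55
tool_pos: [0.6067, -0.0199, 0.0355]
tool_rot: [[-1.0, 0.027, -0.0], [0.027, 1.0, -0.0], [0.0, -0.0, -1.0]]
wrist_force: [0.1, 0.3, 0.5]
width: 0.006
grip_force: 0.0
```

```bash
python3 -m crank '[{"slide":[0,0.1,-0.04],"turn":0},{"slide":[0.004,0.15,0],"turn":0},{"slide":[0.006,0.2,0],"turn":0},{"slide":[0.006,0.25,0],"turn":0},{"slide":[0.006,0.25,0],"turn":0}]' && python3 -m crank '[{"slide":[0.006,0.25,0],"turn":0},{"slide":[0.006,0.25,0],"turn":0},{"slide":[0.006,0.25,0],"turn":0},{"slide":[0.006,0.2,0],"turn":0},{"slide":[0.005,0.15,0],"turn":0}]' && python3 m3.py
```

```text
t: 17.18
tool_pos: [0.608, 0.0287, 0.0338]
tool_rot: [[-1.0, 0.027, 0.0], [0.027, 1.0, 0.0], [-0.0, 0.0, -1.0]]
wrist_force: [-0.8, -0.9, 1.9]
width: 0.001
grip_force: 0.5
t: 17.8
tool_pos: [0.6093, 0.0834, 0.0337]
tool_rot: [[-1.0, 0.027, -0.0], [0.027, 1.0, -0.0], [0.0, -0.0, -1.0]]
wrist_force: [0.6, -1.5, 1.3]
width: 0.001
grip_force: 0.5
[0.60933521 0.08335775 0.03366018] -1.5205845428757667
outer (125, 164, 189, 123) [0.6018 0.0619] [0.1001 0.0764] 88.61
```

```bash
python3 -m crank '[{"slide":[0.004,0.15,0],"turn":0},{"slide":[0.004,0.15,0],"turn":0},{"slide":[0.003,0.12,0],"turn":0},{"slide":[0.002,0.08,0],"turn":0},{"slide":[0,0,0],"turn":0}]' && python3 -m crank '[{"slide":[0.001,0.05,0],"turn":0},{"slide":[0.001,0.05,0],"turn":0},{"slide":[0,0,0],"turn":0}]'&& python3 m3.py
```

```text
t: 18.48
tool_pos: [0.61, 0.1081, 0.0337]
tool_rot: [[-1.0, 0.026, 0.0], [0.026, 1.0, 0.0], [-0.0, 0.0, -1.0]]
wrist_force: [0.7, 0.3, -0.3]
width: 0.002
grip_force: 0.0
t: 18.85
tool_pos: [0.6101, 0.1129, 0.0337]
tool_rot: [[-1.0, 0.027, 0.0], [0.027, 1.0, 0.0], [-0.0, 0.0, -1.0]]
wrist_force: [0.1, -0.4, 0.5]
width: -0.002
grip_force: 0.0
[0.6101305  0.11287406 0.03371055] -1.5300006893534774
outer (126, 164, 189, 123) [0.6028 0.0916] [0.0999 0.0766] 88.41
```

Nearly there, about 2 mm to go. I'll advance until the stop pushes back.

```bash
python3 -m crank '[{"slide":[0,0.02,0],"turn":0},{"slide":[0,0.02,0],"turn":0},{"slide":[0,0,0],"turn":0}]' && python3 -m crank '[{"slide":[0,0.02,0],"turn":0},{"slide":[0,0,0],"turn":0}]' && python3 -m crank '[{"slide":[0,0.02,0],"turn":0},{"slide":[0,0,0],"turn":0}]'
```

```text
t: 19.27
tool_pos: [0.6101, 0.1147, 0.0337]
tool_rot: [[-1.0, 0.027, 0.0], [0.027, 1.0, 0.0], [-0.0, 0.0, -1.0]]
wrist_force: [0.2, 0.6, 1.2]
width: -0.002
grip_force: 0.0
t: 19.52
tool_pos: [0.6101, 0.1152, 0.0337]
tool_rot: [[-1.0, 0.027, -0.0], [0.027, 1.0, -0.0], [0.0, -0.0, -1.0]]
wrist_force: [0.5, -2.1, 0.5]
width: -0.002
grip_force: 1.2
t: 19.77
tool_pos: [0.6101, 0.1153, 0.0337]
tool_rot: [[-1.0, 0.028, -0.0], [0.028, 1.0, -0.001], [0.0, -0.001, -1.0]]
wrist_force: [0.5, -4.5, 1.5]
width: 0.003
grip_force: 2.7
```

```bash
python3 -m crank '[{"slide":[0,0.03,0],"turn":0},{"slide":[0,0,0],"turn":0}]' && python3 -m crank '[{"slide":[0,-0.1,0],"turn":0},{"slide":[0,-0.2,0],"turn":0},{"slide":[0,0,0],"turn":0},{"slide":[0,0,0.3],"turn":0},{"slide":[0,0,0.8],"turn":0}]' && python3 -m crank '[{"slide":[0,0,1],"turn":0},{"slide":[0,-0.7,1],"turn":0},{"slide":[0,-0.8,0.8],"turn":0},{"slide":[0,-0.5,0],"turn":0},{"slide":[0,0,0],"turn":0}]' && python3 -m crank '[{"slide":[0,0,0],"turn":0},{"slide":[0,0,0],"turn":0}]' && python3 m3.py
python3 - <<'E'
from h import *
c=cap("top")
cn=big(hsvmask(c["image"],*COL["blue"]));print("plate",rect(c,cn,.026))
cn=big(hsvmask(c["image"],*COL["red"]));print("red",rect(c,cn,.028))
E
```

```text
t: 20.02
tool_pos: [0.61, 0.1154, 0.0337]
tool_rot: [[-1.0, 0.029, -0.001], [0.029, 1.0, -0.003], [0.0, -0.003, -1.0]]
wrist_force: [-0.2, -8.9, 1.1]
width: 0.004
grip_force: 4.5
t: 20.65
tool_pos: [0.6092, 0.1035, 0.0885]
tool_rot: [[-1.0, 0.026, -0.003], [0.026, 1.0, -0.0], [0.003, -0.0, -1.0]]
wrist_force: [-0.1, 0.6, 0.9]
width: 0.001
grip_force: 0.0
t: 21.28
tool_pos: [0.6101, 0.0011, 0.2304]
tool_rot: [[-1.0, 0.03, 0.002], [0.03, 1.0, -0.0], [-0.002, -0.0, -1.0]]
wrist_force: [-0.5, -1.0, 0.5]
width: 0.004
grip_force: 0.0
t: 21.52
tool_pos: [0.6099, 0.0048, 0.2284]
tool_rot: [[-1.0, 0.025, -0.001], [0.025, 1.0, 0.001], [0.001, 0.001, -1.0]]
wrist_force: [0.2, 0.4, -0.2]
width: 0.002
grip_force: 0.0
[0.60993186 0.00478826 0.2283609 ] -1.4226963446480234
outer (289, 128, 83, 70) [0.6092 0.0928] [0.0994 0.0895] 88.51
hole (306, 141, 49, 45) [0.6093 0.0934] [0.0578 0.0568] 87.98
plate ((0.5328330397605896, -0.3578522205352783), (0.1689537614583969, 0.10107997059822083), 3.955749273300171)
red ((0.6455735564231873, -0.20191755890846252), (0.02624344639480114, 0.030197178944945335), 87.16928100585938)
```

View pics/w8.png

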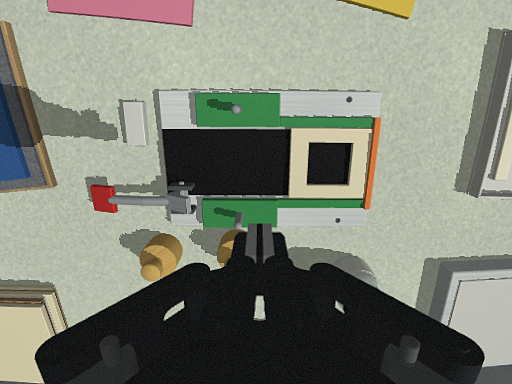

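The mount (289–372) meets the orange stop at (371,165), the lever pad is down at (103,199), and the plate lies on the felt at (0.533, -0.358) with yaw 4.0°.

```bash
python3 -c "
from plant import arm
print(arm.finish_job())"
```

```text
the job is handed in; nothing more can be done
None
```

I handed the job in at about 22 s: the lever is down, the plate lies flat and square on the felt, the mount sits against the end stop, and I touched nothing else on the bench; no verdict came back.

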